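# Wedge up the module test deck to its height mark

## Task

The hinged test deck has sagged at its front end. Pick up the tapered wedge, slide it thin end first along the runway under the middle of the deck's front until the deck has risen to the height mark, against its stop tabs, and then press the wedge on until it sits snug there (some 8 N harder than the lifting took), without forcing it. Let go and leave the wedge in place holding the deck; do not touch the deck with the gripper and leave the other things on the bench where they are.

Things in the scene. Friction and masses are not known exactly. Their poses are not given: they have to be found in the camera images.
- wedge: Bare aluminium levelling wedge, loose, 0.2 kg, 140 long (x) by 34 wide (y). Origin: centre of the underside; +x to the thin end, z up. 4 high at the thin end (x = 70), the top rises evenly, 1 in 4, to 25 high at x = -14, then flat to x = -70. Lies on its underside on the bench, left or right of the fixture; the packer on the other side looks alike but has no taper.
- wedge_grip (a point): Middle of the wedge's grip block, 46 above the wedge's underside, at x = -52 of the wedge. The block stands on the thick end: 20 long (x -62 to -42), 24 wide (y), its top 61 above the underside. Grip it from above across the 24 width.
- wedge_toe (a point): Middle of the lower edge of the wedge's thin end (x = 70, z = 0 of the wedge).
- fixture: Aluminium and steel test fixture, fixed to the bench, 220 deep, 216 wide. Origin: on the bench, straight below the deck's lifting bar, mid width; +x points from the deck's front to its rear hinge: the wedge's way in. Two steel gauge posts at x = -14, y = +-98, 78 high, each with a tab over a front corner of the deck.
- height_mark (a point): Underside of the tab on the left gauge post, 46 above the bench, at x = -14, y = 83 of the fixture: the height mark (black line round the post) and a firm stop for the deck's top face.
- slot_mouth (a point): Middle of the lane's entrance, x = -35, y = 0 of the fixture, 12 above the bench. The wedge slides on a fixed runway plate, x -180 to 90, 90 wide, top 6 to 14 above the bench: this differs and is not measured, so how far the wedge must go in has to be felt. On it two guide rails, 6 high, leave a lane 41 wide from x = -15 to 90, flared to 56 at x = -44.
- deck_bar (a point): Underside of the lifting bar, mid width: a steel bar of 10 diameter, 120 long along y, under the deck at x = 0 of the fixture, which rides on the wedge. 21 above the bench with the deck down, 30 at the mark, so there the wedge must be 16 to 24 high.
- deck (a joint): Tilt of the test deck, an aluminium plate 186 x 166 x 6 with a black tray of transceivers (top 62 above the bench), hinged 160 behind the bar; its front edge is 16 before the bar. 0 = sagged, 0.056 = level at the stop. 3 N at the bar. Lifting takes a push of 3 to 9 N if the wedge is not pressed down; at the stop it climbs steeply; 6 to 10 N more is snug. Over 18 N from bar on wedge is too much. Self-locking.
- packer: Bystander: plain parallel aluminium block, 140 x 34 x 25, with the same grip block on top as the wedge, no taper, loose. Origin: centre of the underside.
- jar: Bystander: small glass jar with a metal cap, 52 diameter, 75 high, loose. Origin: centre of the underside.
- driver: Bystander: screwdriver with a black handle, 150 long, lying, loose. Origin below its middle.
Not all that is in view belongs to the job. What is shaped like the wedge but blue is not meant.

How it is judged (in metres and radians):
On the way, in this order (a step that is already met when the one before it is completed fails the run):
1. the wedge's thin end is under the lifting bar and the deck has begun to rise (x of wedge_toe in the frame of fixture above 0.008 m and value of joint deck above 0.008 rad), for 0.1 s.
2. the deck has risen to the mark, borne by the wedge (value of joint deck above 0.047 rad and contact force between wedge and deck above 1 N), for 0.2 s.
At the end, for the whole second after the job is handed in: The deck stands at the mark (joint above 0.047, within 1.5 mm at the bar), the wedge lies flat (within 0.05 rad) and still under the bar, its thin end at least 30 mm past it, and is snug: the bar bears on it with more than 5.5 N (the deck's weight alone gives 2 to 4 N) (value of joint deck above 0.047 rad and contact force between wedge and deck above 5.5 N and x of wedge_toe in the frame of fixture above 0.03 m and angle between wedge's own z axis and vertical below 0.05 rad and linear speed of wedge below 0.01 m/s and velocity of joint deck below 0.02 rad/s); the robot touches nothing.
It fails at once if the wedge is forced: more than 18 N between wedge and deck (contact force between wedge and deck above 18 N).
It fails at once if the robot touches the deck with more than 2 N (contact force between any of the fingers, the arm and deck above 2 N).
It fails at once if the packer, the jar or the screwdriver is moved by more than 15 mm (distance of any of packer, jar, driver from where it was at the start of the episode above 0.015 m).
It also fails if it takes over 61 s, if anything falls off the work surface, if the arm or the gripper's body presses on something with over 40 N, if the wrist force passes 120 N, or if a joint passes its speed limit or range.

## Robot

A 6-joint arm with a two-finger parallel gripper is mounted at the origin on the work surface. World frame = base frame: x ahead of the robot, y to its left, z up, the work surface at z = 0. Lengths are in mm, angles in degrees, forces in N, time in s.
With the tool pointing down it reaches from about 250 to 850 mm from the base axis. Payload 12.5 kg.
Tool frame: the origin (TCP) lies midway between the tips of the shut fingers; the grasp point (between the pads) lies 19 mm behind it (arm.grip_depth is the distance from the TCP to the grasp point, in mm); z points along the fingers, y is the line along which they close (so a half turn about z gives the same grasp; the last joint's range is limited). The gripper opens to 93 mm and grips with 3 to 60 N. Pads are 15 mm wide; open, the fingers measure 128 mm over their backs; the gripper's body (75 mm by 188 mm) begins 65 mm behind the grasp point.
Start: joints at [69.924, 20.094, 94.641, -0, 65.266, -4.847], TCP at [144.443, 530.679, 218.633] pointing down, gripper open.
Joint ranges: [-157.81, 157.81], [-45, 120.19], [0.68, 151.7], [-89.99, 269.99], [4.06, 180], [-164.3, 164.3]. Speed limits (degrees/s): [127.2, 127.2, 159.86, 180, 180, 180].

## Interface

Orientations are given as a 3x3 rotation matrix whose columns are the frame's x, y, z axes.
In Python, from station import arm, claw, cams, sensors gives the robot as it stands. Calls block until the motion is done:
- arm.move_to(position, orientation): joint-space move of the TCP to a pose.
- arm.move_straight(position, rot=None, v=150): straight line of the TCP; rot=None keeps the orientation; v is the mean speed in mm/s.
- arm.move_joints(angles): joint-space move.
- claw.gripper_open() and claw.gripper_close(grasp_force=None): open the fingers fully, or close them until they stop; grasp_force is the grip in N (None keeps the last).
- arm.sleep(seconds).
- arm.ik(position, orientation): joint angles nearest the present ones, or None.
- cams.get_image(name): name is "scene" or "top"; returns a dict with "color" (420x560x3 uint8, red, green, blue), "range_z" (420x560 float32, mm along the optical axis (not along the pixel's ray), 0 where there is no reading), "fx", "fy", "cx", "cy" (pixels), "camera_from_world" (4x4, takes a point from world to camera coordinates). Camera axes: x right, y up, looking along -z (the intrinsics and any distortion apply to the point x, -y, -z); pixel columns grow to the right and rows downward; lengths in mm; the calibration is good to about 2 mm. A picture is of the moment at which its call begins.
A pose or a line that the arm cannot do raises arm.MotionError and nothing moves.
- arm.sign_off(): hands the job in; it is judged then, once.
Readings, each from a call of its own:
- sensors.read_t(): time.
- sensors.read_joint_pos(): joint angles.
- sensors.read_joint_vel(): joint speeds.
- sensors.read_tau(): joint torques, N m.
- sensors.read_tcp_pos(): TCP position.
- sensors.read_ee_rot(): TCP orientation.
- sensors.read_ft_force(): force on the tool from outside, world axes, zero at the start.
- sensors.read_torque(): the same for the moment, N m.
- sensors.read_grip_width(): finger opening in mm.
- sensors.read_finger_force(): force on a finger pad.
Only numpy, scipy, OpenCV 4.12 (cv2) and the standard library are available. Lean on these libraries where they do the work, as an engineer would, in place of code of your own. Each camera call takes 0.05 s, during which the arm holds its last target. There are 200 camera calls.

## Working session

There is one attempt and no reset: what is moved stays moved. The work goes in short steps, each a Python script; the robot and the scene stay as the last script left them, time stands still between calls to the robot, and variables do not carry over. Pictures are saved under pics/ and viewed, at most 10 in all, crops included, and the job is handed in when it is done.

```bash
ls; mkdir -p pics; python3 - <<'E'
from station import arm,claw,cams,sensors
import cv2,numpy as np
for n in("scene","top"):
    d=cams.get_image(n); cv2.imwrite(f"pics/{n}0.png",d["color"][:,:,::-1])
    np.savez(f"{n}0.npz",**d)
    print(n,d["fx"],d["fy"],d["cx"],d["cy"],[k for k in d]);print(np.round(d["camera_from_world"],3))
print(sensors.read_t())
E
```

```text
pics
scene 398.50808513951307 398.50808513951307 275.7644673250851 207.66197543360568 ['color', 'range_z', 'fx', 'fy', 'cx', 'cy', 'camera_from_world']
[[-5.380000e-01  8.430000e-01  7.000000e-03  3.171140e+02]
 [-6.770000e-01 -4.370000e-01  5.920000e-01  3.157320e+02]
 [ 5.020000e-01  3.130000e-01  8.060000e-01 -1.169029e+03]
 [ 0.000000e+00  0.000000e+00  0.000000e+00  1.000000e+00]]
top 405.69608806472155 405.69608806472155 280.6967427630909 209.73029828633167 ['color', 'range_z', 'fx', 'fy', 'cx', 'cy', 'camera_from_world']
[[-2.000000e-03 -1.000000e+00 -4.000000e-03 -3.941600e+01]
 [ 9.970000e-01 -3.000000e-03  7.100000e-02 -5.560920e+02]
 [-7.100000e-02 -4.000000e-03  9.970000e-01 -1.161142e+03]
 [ 0.000000e+00  0.000000e+00  0.000000e+00  1.000000e+00]]
0.1
```

View pics/scene0.png

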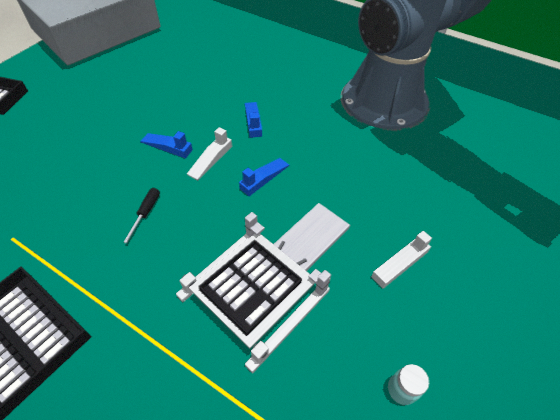

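View pics/top0.png

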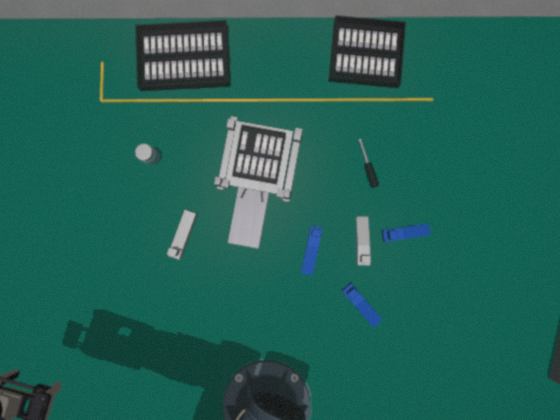

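The top view shows the fixture around (260,155), with its runway leading to (248,220). These could be taken for the wedge:
- silver at top (363,240), scene (210,155), which looks tapered
- silver at top (182,235), scene (400,260), which looks parallel, so likely the packer
- blue at top (312,250), (407,232) and (361,304), ruled out by colour

I choose the silver one at (363,240) and check it in a crop and with depth.

```bash
cat > h.py <<'E'
import numpy as np,cv2
def cloud(d):
    v,u=np.mgrid[0:420,0:560]; z=d["range_z"].astype(float)
    P=np.stack([(u-d["cx"])/d["fx"]*z,-(v-d["cy"])/d["fy"]*z,-z,np.ones_like(z)],-1)
    return (P@np.linalg.inv(d["camera_from_world"]).T)[...,:3]
def silver(d):
    h=cv2.cvtColor(d["color"],cv2.COLOR_RGB2HSV); return (h[...,1]<70)&(h[...,2]>90)
E
python3 - <<'E'
from h import *
im=cv2.imread("pics/scene0.png")
a=cv2.resize(im[110:200,130:300],(680,360),interpolation=cv2.INTER_CUBIC);b=cv2.resize(im[220:300,350:450],(300,240),interpolation=cv2.INTER_CUBIC)
c=np.zeros((600,680,3),np.uint8);c[:360]=a;c[360:,:300]=b
t=cv2.imread("pics/top0.png")[110:255,205:315];c[360:,310:310+182]=cv2.resize(t,(182,240));cv2.imwrite("pics/crop.png",c)
for n in("top","scene"):
    d=np.load(n+"0.npz");P=cloud(d);m=silver(d)
    bench=P[(d["color"][...,1]>90)&(d["color"][...,0]<30)]
    print(n,"bench z",np.percentile(bench[:,2],[5,50,95]).round(1))
    k,l,s,cc=cv2.connectedComponentsWithStats(m.astype(np.uint8))
    for i in range(1,k):
        if s[i,4]<60: continue
        p=P[l==i];p=p[np.abs(p[:,0])<2000]
        r=cv2.minAreaRect(np.argwhere(l==i)[:,::-1].astype(np.float32))
        rw=cv2.minAreaRect(p[:,:2].astype(np.float32))
        print(cc[i].round(),s[i,4],"z",np.percentile(p[:,2],[5,25,50,75,95]).round(0),"world",np.round(rw[0]),np.round(rw[1]),round(rw[2],1),"px",np.round(r[1],1))
E
```

```text
top bench z [-2.9  1.   5.1]
[273.   8.] 9993 z [-756. -751. -747. -744. -736.] world [1071.  -28.] [2801. 1197.] 89.8 px [ 18. 559.]
[367.  39.] 862 z [ 4. 13. 15. 17. 20.] world [ 780. -224.] [181. 689.] 74.7 px [59.  17.2]
[206.  41.] 478 z [ 5. 14. 16. 18. 20.] world [779.  99.] [671. 101.] 16.6 px [17. 32.]
[163.  44.] 192 z [ 7. 14. 16. 18. 20.] world [1061.  316.] [61. 38.] 1.8 px [17.1 11.9]
[179.  43.] 292 z [ 5. 14. 16. 18. 21.] world [776. 132.] [700.  68.] 24.8 px [17.1 18.8]
[149.  45.] 191 z [ 7. 14. 16. 18. 20.] world [1057.  356.] [62. 39.] 3.8 px [17. 12.]
[365.  65.] 880 z [ 4. 13. 16. 17. 20.] world [ 740. -220.] [180. 615.] 73.3 px [59.1 17.5]
[200.  68.] 296 z [ 5. 13. 16. 17. 20.] world [736.  98.] [598.  66.] 22.1 px [17. 18.]
[217.  67.] 194 z [ 5. 14. 16. 18. 20.] world [989. 151.] [61. 37.] 2.3 px [17. 12.]
[160.  70.] 292 z [ 5. 14. 16. 18. 21.] world [731. 161.] [658.  69.] 32.6 px [17. 18.]
[180.  69.] 298 z [ 5. 13. 16. 17. 20.] world [983. 261.] [59. 58.] 87.5 px [17. 18.]
[147.  70.] 93 z [ 8. 15. 16. 18. 20.] world [977. 363.] [55. 20.] 1.8 px [17.  5
[... 2365 characters left out ...]
44. 50. 51. 52. 54.] world [823. 133.] [360.  42.] 28.5 px [ 7.8 26.9]
[282. 289.] 221 z [44. 50. 51. 52. 54.] world [824. 142.] [348.  41.] 26.0 px [ 7.8 26.9]
[235. 291.] 233 z [48. 53. 55. 56. 57.] world [856. 105.] [347.  48.] 41.0 px [ 8.2 28.5]
[ 31. 325.] 2353 z [ 9. 14. 15. 16. 18.] world [996. -78.] [628.  66.] 88.5 px [77.5 34.8]
[242. 298.] 235 z [50. 53. 55. 56. 57.] world [858. 115.] [330.  47.] 38.9 px [ 8.3 28.5]
[257. 312.] 245 z [50. 54. 55. 56. 57.] world [859. 135.] [301.  45.] 33.6 px [ 7.8 29. ]
[ 10. 374.] 881 z [10. 14. 15. 16. 18.] world [1045.  -36.] [ 74. 560.] 7.4 px [60. 29.]
[413. 380.] 792 z [63. 75. 76. 77. 78.] world [814. 293.] [ 46. 332.] 62.5 px [32.5 29. ]
```

View pics/crop.png

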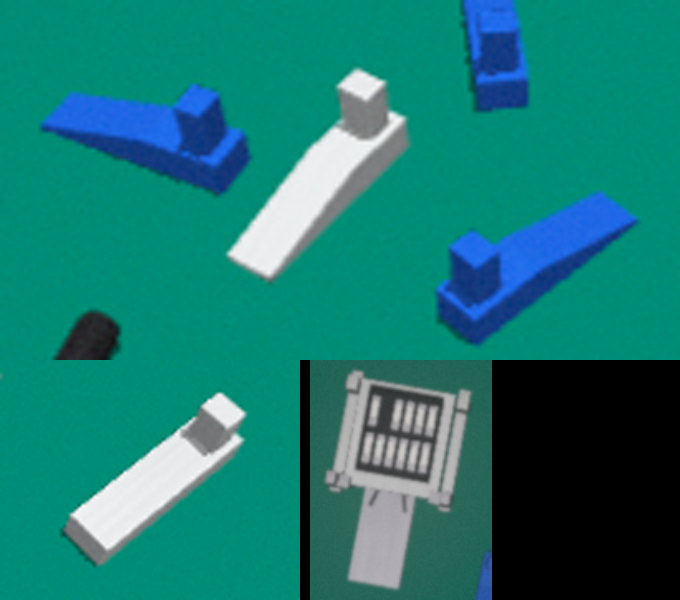

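The crop shows the silver part at scene (210,155) is tapered, with its block on the thick end. The one at (402,260) is a parallel block, so it is the packer. Next I measure the poses.

```bash
cat >> h.py <<'E'
def cast(d,uv,z):
    uv=np.atleast_2d(np.asarray(uv,float));T=np.linalg.inv(d["camera_from_world"])
    r=np.stack([(uv[:,0]-d["cx"])/d["fx"],-(uv[:,1]-d["cy"])/d["fy"],-np.ones(len(uv))],-1)@T[:3,:3].T
    o=T[:3,3]; return (o+r*((z-o[2])/r[:,2])[:,None])[:,:2]
E
python3 - <<'E'
from h import *
def comp(m,uv):
    k,l,s,c=cv2.connectedComponentsWithStats(m.astype(np.uint8));return l==l[uv[1],uv[0]]
def strip(p,ax):  # p on plane; PCA-like via minAreaRect
    r=cv2.minAreaRect(p.astype(np.float32));b=cv2.boxPoints(r);return r,b
for n,w,f in(("top",(363,230),(248,220)),("scene",(205,165),(318,235))):
    d=np.load(n+"0.npz");P=cloud(d);m=silver(d);bz=1.0
    c=comp(m,w)&(d["range_z"]>0);p=P[c]
    g=c&(P[...,2]>56); vu=np.argwhere(g)[:,::-1]
    print(n,"block top",cast(d,vu,61).mean(0).round(1),len(vu))
    q=p[(p[:,2]<32)]; 
    # axis: centreline by slices
    ox=np.linspace(q[:,0].min(),q[:,0].max(),8)
    print(" wedge x range",q[:,0].min().round(1),q[:,0].max().round(1))
    for a,b in zip(ox[:-1],ox[1:]):
        s=q[(q[:,0]>=a)&(q[:,0]<b)];print("  ",((a+b)/2).round(),"ymid",((s[:,1].min()+s[:,1].max())/2).round(1),"z",np.median(s[:,2]).round(1),len(s))
    c=comp(m,f)&(d["range_z"]>0)&(P[...,2]<22)&(P[...,2]>4)
    k,l,s,cc=cv2.connectedComponentsWithStats(c.astype(np.uint8));c=l==l[f[1],f[0]]
    h=np.median(P[c&(P[...,0]<520)][:,2])
    vu=np.argwhere(c)[:,::-1];q=cast(d,vu,h-bz)
    print(" runway h",h.round(2),"x",q[:,0].min().round(1),q[:,0].max().round(1))
    qq=q[q[:,0]<540];r,b=strip(qq,0);print(" rect",np.round(r[0],1),np.round(r[1],1),round(r[2],2));print(b.round(1).tolist())
    # deck/posts
    c=(P[...,2]>70)&(P[...,2]<90)&(d["range_z"]>0)&(P[...,0]>480)&(P[...,0]<850)&(P[...,1]>-120)&(P[...,1]<160)
    k,l,s,cc=cv2.connectedComponentsWithStats(c.astype(np.uint8))
    for i in range(1,k):
        if s[i,4]>8: print(" post",cast(d,cc[i],78).round(1),s[i,4],np.median(P[l==i][:,2]).round(1))
E
```

```text
top block top [ 415.9 -276.7] 67
 wedge x range 394.2 538.3
   405.0 ymid -281.0 z 23.8 53
   425.0 ymid -281.3 z 24.8 58
   446.0 ymid -281.7 z 25.5 94
   466.0 ymid -280.5 z 22.4 105
   487.0 ymid -280.6 z 16.7 96
   507.0 ymid -279.9 z 12.0 91
   528.0 ymid -279.9 z 6.9 87
 runway h 14.58 x 448.0 623.7
 rect [498.8  62. ] [93.7 92.6] 81.78
[[446.20001220703125, 22.200000762939453], [537.9000244140625, 9.0], [551.2999877929688, 101.69999694824219], [459.6000061035156, 115.0]]
 post [[635.  136.1]] 48 79.1
 post [[599.3 -56. ]] 48 78.7
scene block top [ 416.7 -277. ] 69
 wedge x range 395.7 537.2
   406.0 ymid -267.0 z 19.8 52
   426.0 ymid -278.4 z 25.3 106
   446.0 ymid -278.8 z 25.1 118
   466.0 ymid -279.4 z 21.3 120
   487.0 ymid -279.4 z 16.4 119
   507.0 ymid -280.0 z 12.0 110
   527.0 ymid -280.9 z 6.7 108
 runway h 14.34 x 444.8 612.6
 rect [500.2  60.7] [91.7 96.9] 79.32
[[444.1000061035156, 24.600000381469727], [539.2999877929688, 6.599999904632568], [556.2000122070312, 96.69999694824219], [461.0, 114.69999694824219]]
 post [[600.6 -56.2]] 90 78.5
 post [[636.5 135.2]] 109 78.5
```

Fixture: origin at about (631.6, 37.2), yaw -10.6°, runway top about 13.5. Wedge: grip at about (415.5, -278), yaw about -0.5°. Now the grasp.

```bash
cat >> h.py <<'E'
def rot(deg,flip=False):
    a=np.radians(deg+(180 if flip else 0));c,s=np.cos(a),np.sin(a)
    return np.array([[c,s,0],[s,-c,0],[0,0,-1.]])
YAW=-10.55;FO=np.array([631.6,37.2]);_a=np.radians(YAW)
FX=np.array([np.cos(_a),np.sin(_a)]);FY=np.array([-FX[1],FX[0]])
def fw(x,y,z): return np.append(FO+x*FX+y*FY,z)
E
python3 - <<'E'
from h import *
from station import arm,claw,cams,sensors
for fl in(0,1):
    q=arm.ik([415.5,-278,180],rot(-.5,fl));q2=arm.ik(fw(-168,0,60),rot(YAW,fl));print(fl,q,q2)
fl=min((0,1),key=lambda f:abs(arm.ik([415.5,-278,180],rot(-.5,f))[5]));print(fl)
R=rot(-.5,fl)
arm.move_to([415.5,-278,160],R);arm.move_straight([415.5,-278,30],v=80)
print("f0",sensors.read_ft_force())
claw.gripper_close(30);print(sensors.read_grip_width(),sensors.read_finger_force(),sensors.read_ft_force())
arm.move_straight([415.5,-278,120],v=80);print(sensors.read_grip_width(),sensors.read_ft_force(),sensors.read_t())
for n in("top","scene"):
    d=cams.get_image(n);np.savez(n+"1.npz",**d);cv2.imwrite(f"pics/{n}1.png",d["color"][:,:,::-1])
E
```

```text
0 [-3.91224575e+01  1.76034218e+01  1.04250870e+02 -2.54444375e-14
  5.81457084e+01  5.13775425e+01] [ 2.62817300e+00  2.61366753e+01  1.13199997e+02 -2.54444375e-14
  4.06633280e+01  1.03178173e+02]
1 [-3.91224575e+01  1.76034218e+01  1.04250870e+02 -2.54444375e-14
  5.81457084e+01 -1.28622458e+02] [ 2.62817300e+00  2.61366753e+01  1.13199997e+02 -2.54444375e-14
  4.06633280e+01 -7.68218270e+01]
0
f0 [-0.59618142 -0.62791761  0.03339203]
23.665922525509753 29.929051101207733 [-0.48894316 -0.69203956 -0.14347128]
23.96714611513949 [ 0.55791921  0.17940075 -2.71360263] 7.225
```

```bash
python3 - <<'E'
from h import *
from station import arm,claw,cams,sensors
R=rot(YAW)
arm.move_to(fw(-170,0,120),R);arm.move_straight(fw(-170,0,50),v=100);arm.sleep(.3)
b=sensors.read_ft_force();z=50
print(b)
while z>34:
    z-=.5;arm.move_straight(fw(-170,0,z),v=15);f=sensors.read_ft_force()-b
    if f[2]>1.5: break
print("contact z",z,f,sensors.read_tcp_pos())
claw.gripper_open();arm.sleep(.2)
print(sensors.read_ft_force(),sensors.read_t())
for n in("top","scene"):
    d=cams.get_image(n);np.savez(n+"2.npz",**d);cv2.imwrite(f"pics/{n}2.png",d["color"][:,:,::-1])
im=cv2.imread("pics/scene2.png")[170:330,200:400];cv2.imwrite("pics/c2.png",cv2.resize(im,(750,600),interpolation=cv2.INTER_CUBIC))
E
```

```text
[ 0.84210158  0.28552268 -2.4670017 ]
contact z 43.0 [-3.86088518 -1.31233477  7.88558763] [464.52415724  68.30062327  43.31833036]
[-0.43845976  0.37051344  1.17178971] 14.675
```

View pics/c2.png

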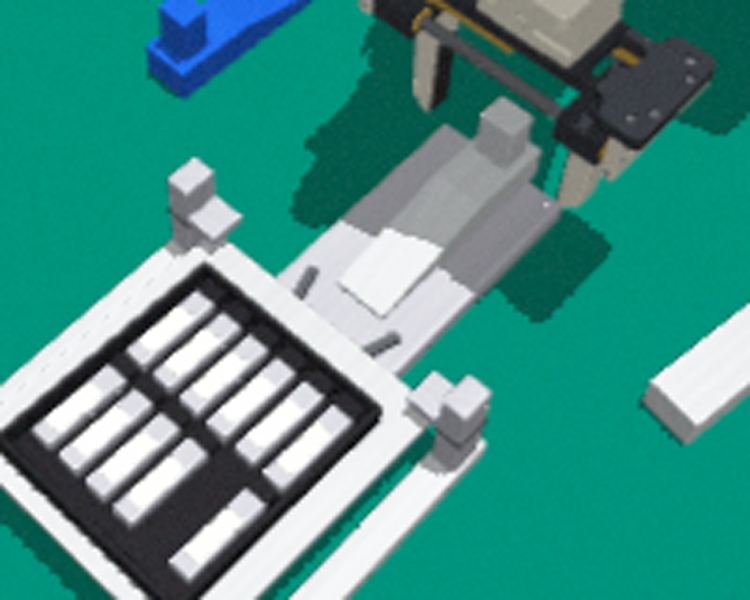

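The picture shows the wedge flat and centred on the runway, its toe between the flared rails. I regrip it so it rests on the runway at its natural height, then slide it.

```bash
cat >> h.py <<'E'
def push(S,n=4):
    f=[]
    for _ in range(n): f.append(S.read_ft_force())
    return np.mean(f,0)
E
python3 - <<'E'
from h import *
from station import arm,claw,cams,sensors
Z=43.2
arm.move_straight(fw(-170,0,Z),v=20)
claw.gripper_close(20);arm.sleep(.2);b=push(sensors);print("b",b.round(2),sensors.read_grip_width(),sensors.read_t())
x=-170
while x<-82:
    st=8 if x<-120 else 3
    x+=st;arm.move_straight(fw(x,0,Z),v=30);f=push(sensors)-b
    p=-(f[:2]@FX);print(x+122,"push",p.round(2),"lat",(f[:2]@FY).round(2),"fz",f[2].round(2))
    if p>10 or abs(f[:2]@FY)>10: print("STOP");break
print(sensors.read_t(),sensors.read_tcp_pos(),fw(x,0,Z))
E
```

```text
b [-0.21  0.66  0.96] 23.956740450898266 16.3
-40 push -1.92 lat -0.5 fz -3.02
-32 push -1.77 lat -0.45 fz 0.47
-24 push -1.7 lat 0.26 fz -0.22
-16 push -2.27 lat -0.69 fz -0.83
-8 push -2.08 lat 0.03 fz 0.36
0 push -1.36 lat -0.43 fz -0.72
8 push -2.21 lat -1.05 fz 0.31
11 push 0.05 lat -0.58 fz 1.6
14 push 0.22 lat -0.72 fz 0.62
17 push 7.62 lat -1.33 fz 7.5
20 push 7.5 lat -1.37 fz 6.92
23 push 7.94 lat -0.85 fz 7.54
26 push 8.32 lat -2.12 fz 7.18
29 push 7.78 lat -1.45 fz 7.19
32 push 7.3 lat -1.45 fz 6.64
35 push 7.39 lat -0.29 fz 6.79
38 push 7.73 lat -0.84 fz 6.56
41 push 8.03 lat -1.28 fz 6.4
21.9667 [550.40879372  52.24306403  42.9524204 ] [551.96926428  52.03057413  43.2       ]
```

The lift has begun, but fz of about +7 means I am pressing the wedge down. I ease the height until that goes, then continue.

```bash
python3 - <<'E'
from h import *
from station import arm,claw,cams,sensors
b=np.array([-.21,.66,.96]);Z=43.2;x=-81
for Z in(43.4,43.6,43.8):
    x+=.5;arm.move_straight(fw(x,0,Z),v=10);arm.sleep(.1);f=push(sensors,8)-b
    print(x+122,Z,"push",(-(f[:2]@FX)).round(2),"fz",f[2].round(2),sensors.read_tcp_pos()[2].round(2))
    if f[2]<1.5: break
print(sensors.read_t())
d=cams.get_image("scene");im=d["color"][170:330,160:360,::-1];cv2.imwrite("pics/c3.png",cv2.resize(im,(750,600),interpolation=cv2.INTER_CUBIC))
E
```

```text
41.5 43.4 push 7.59 fz 5.23 43.0
42.0 43.6 push 5.74 fz 2.18 43.0
42.5 43.8 push 3.56 fz -4.93 43.21
23.0167
```

View pics/c3.png

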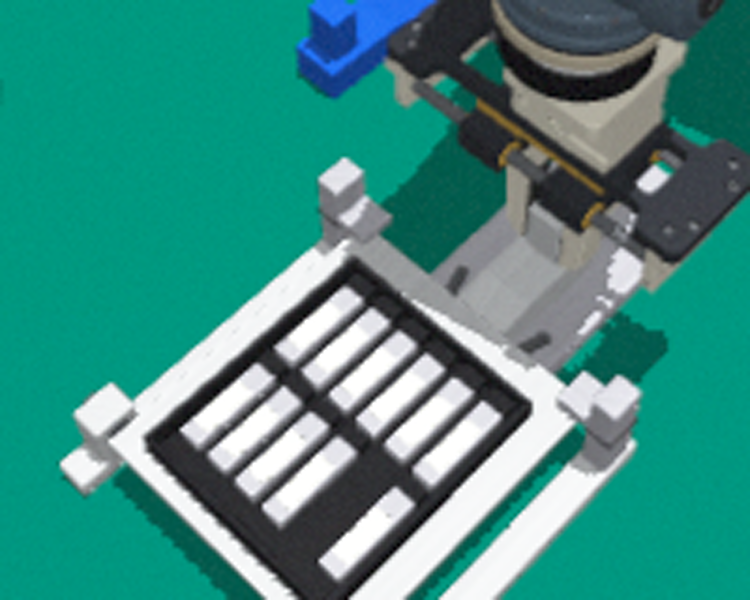

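The deck is rising on a wedge that is going in straight. I continue in fine steps, holding fz near zero.

```bash
python3 - <<'E'
from h import *
from station import arm,claw,cams,sensors
b=np.array([-.21,.66,.96]);Z=43.65;x=-79.5;hist=[]
while x<-62:
    x+=.4;arm.move_straight(fw(x,0,Z),v=10);f=push(sensors,6)-b;p=-(f[:2]@FX)
    c=sensors.read_tcp_pos();ax=(c[:2]-FO)@FX
    print(round(x+122,2),"act",(ax+122).round(2),"Z",round(Z,2),"push",p.round(2),"fz",f[2].round(2))
    base=np.median(hist) if len(hist)>4 else 6
    if p>base+2.5: break
    hist.append(p)
    Z+=np.clip((f[2]-1)*.015,-.08,.06)
print("base",base,"x",x,"Z",Z,sensors.read_t())
E
```

```text
42.9 act 42.83 Z 43.65 push 2.85 fz -4.64
43.3 act 43.35 Z 43.57 push 2.37 fz -4.87
43.7 act 43.76 Z 43.49 push 1.83 fz -5.01
44.1 act 44.13 Z 43.41 push 3.46 fz -4.23
44.5 act 44.55 Z 43.33 push 4.45 fz -3.76
44.9 act 44.96 Z 43.26 push 3.18 fz -3.13
45.3 act 45.36 Z 43.2 push 5.04 fz -1.56
45.7 act 45.76 Z 43.16 push 5.02 fz -1.54
46.1 act 46.15 Z 43.12 push 4.22 fz -1.53
46.5 act 46.53 Z 43.08 push 3.95 fz -1.16
46.9 act 46.95 Z 43.05 push 4.83 fz -0.92
47.3 act 47.36 Z 43.02 push 6.23 fz -0.72
47.7 act 47.76 Z 43.0 push 4.66 fz -1.25
48.1 act 48.17 Z 42.96 push 5.78 fz -0.11
48.5 act 48.54 Z 42.95 push 5.25 fz -0.36
48.9 act 48.96 Z 42.93 push 5.57 fz 0.55
49.3 act 49.35 Z 42.92 push 5.39 fz -0.24
49.7 act 49.78 Z 42.9 push 5.15 fz 0.39
50.1 act 50.17 Z 42.89 push 6.76 fz -0.54
50.5 act 50.4 Z 42.87 push 6.55 fz 0.42
50.9 act 50.43 Z 42.86 push 8.74 fz 2.69
base 4.925652936987545 x -71.09999999999988 Z 42.85969453403001 28.3167
```

```bash
python3 - <<'E'
from h import *
from station import arm,claw,cams,sensors
b=np.array([-.21,.66,.96]);Z=42.9;x=-71.1
while x<-68:
    x+=.1;arm.move_straight(fw(x,0,Z),v=5);arm.sleep(.15);f=push(sensors,10)-b;p=-(f[:2]@FX)
    c=sensors.read_tcp_pos();ax=(c[:2]-FO)@FX
    print(round(x+122,2),"act",(ax+122).round(2),"Z",round(Z,2),c[2].round(2),"push",p.round(2),"fz",f[2].round(2))
    if p-max(0,f[2]-1)*.35>12.8: break
    Z+=np.clip((f[2]-1)*.02,-.06,.06)
print("x",x,"Z",Z,sensors.read_t())
E
```

```text
51.0 act 50.42 Z 42.9 43.01 push 9.31 fz 2.76
51.1 act 50.42 Z 42.94 43.02 push 9.09 fz 2.27
51.2 act 50.47 Z 42.96 43.04 push 9.95 fz 3.4
51.3 act 50.47 Z 43.01 43.03 push 8.97 fz 1.98
51.4 act 50.48 Z 43.03 43.04 push 9.83 fz 2.26
51.5 act 50.49 Z 43.05 43.03 push 10.4 fz 2.29
51.6 act 50.53 Z 43.08 43.04 push 10.14 fz 3.36
51.7 act 50.53 Z 43.13 43.03 push 10.75 fz 2.73
51.8 act 50.54 Z 43.16 43.05 push 11.02 fz 2.71
51.9 act 50.53 Z 43.2 43.04 push 11.81 fz 2.5
52.0 act 50.55 Z 43.23 43.03 push 11.93 fz 2.11
52.1 act 50.57 Z 43.25 43.04 push 11.9 fz 2.93
52.2 act 50.58 Z 43.29 43.0 push 11.86 fz 2.86
52.3 act 50.6 Z 43.32 43.03 push 13.6 fz 2.52
x -69.70000000000007 Z 43.3233135751543 33.9167
```

Push is about 7.5–8 N above the lifting plateau (5.3–5.5 N). I release, retreat and check.

```bash
python3 - <<'E'
from h import *
from station import arm,claw,cams,sensors
claw.gripper_open();arm.sleep(.2);print(sensors.read_ft_force())
c=sensors.read_tcp_pos();arm.move_straight([c[0],c[1],130],v=80)
arm.move_straight(fw(-230,0,220),v=150);arm.sleep(.3)
print(sensors.read_t())
d=cams.get_image("scene");np.savez("scene4.npz",**d);im=d["color"][170:330,160:360,::-1];cv2.imwrite("pics/c4.png",cv2.resize(im,(750,600),interpolation=cv2.INTER_CUBIC))
P=cloud(d);g=silver(d)&(P[...,2]>67)&(P[...,2]<80)&(d["range_z"]>0)
vu=np.argwhere(g)[:,::-1];q=cast(d,vu,74.2)-FO;q=np.c_[q@FX,q@FY];s=(abs(q[:,1])<20)&(q[:,0]<-40)&(q[:,0]>-110)
print("block",q[s].mean(0) if s.any() else None,s.sum())
E
```

```text
[-0.25415722  0.09575805 -0.15437155]
38.2083
block [-70.96559884   1.68139642] 117
```

View pics/c4.png

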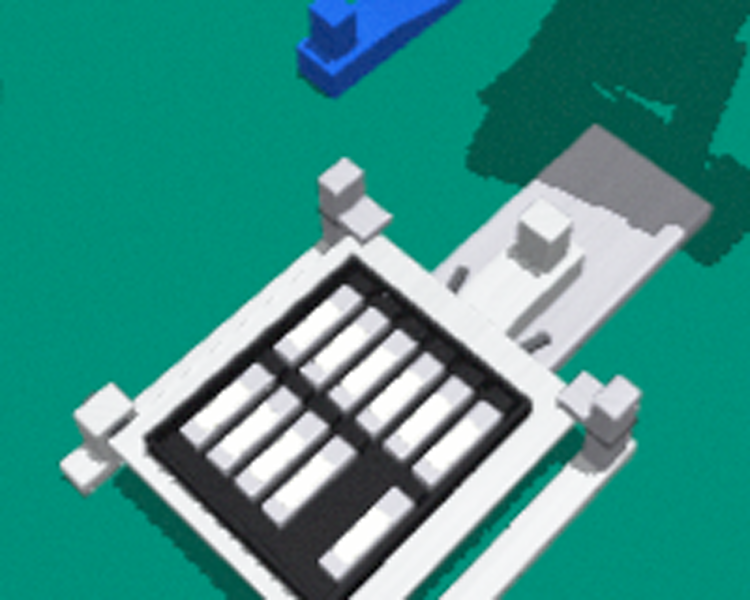

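The wedge stayed put: its block is at x of about -71 in the fixture frame, so the toe is about 51 past the bar. The deck is up at its tabs and the gripper is clear, so I hand in.

```bash
python3 -c "
from station import arm
print(arm.sign_off())"
```

```text
the job is handed in; nothing more can be done
None
```

I handed the job in with the wedge holding the deck up at its stop tabs: its thin end is about 51 mm past the bar, it was pressed roughly 7.5–8 N harder than lifting took, and the gripper is clear; no verdict came back, and the force of the bar on the wedge could not be measured directly.

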